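# Flip the circuit board in its holder

### The job

The circuit board in the green bench holder has its component side up. Push its frame round with the fingertips, without flinging it: the edge nearer the robot goes down and the other edge comes up and over towards the robot, until the solder side faces up and the board lies level against its stop. Only push: do not lift, tip or shove the holder out of place, leave everything else on the bench where it is, and finish clear of it all.

Things in the scene. Friction and masses are not known exactly. Their poses are not given: they have to be found in the camera images.
- holder: Green cast holder, loose, 1.8 kg. Origin: centre of its underside. Base 130 (its x) x 210 (its y) x 22 mm high; +x points away from the robot (turned up to 0.5 rad either way), +y left. Posts 26 x 14 mm in plan at y = +-93 mm, 130 mm high, with pivot caps out to y = +-114 mm. Between them the board frame swivels about a level axis along the holder's y.
- pivot (a point): Middle of the swivel axis: above the holder's origin, 115 mm over the bench; axes as the holder's. The frame on it is a rectangle of aluminium bars, 100 mm across the axis (50 mm either side), 160 mm along it, 6 mm thick with the axis at mid-thickness; the bars along the long edges are 12 mm wide. It carries a tan perforated board 4 mm thick.
- board (a joint): Turn of the board frame, rad. 0: level, component side up. Growing: edge nearer the robot goes down, far edge up; pi/2: on edge, components facing the robot; pi: turned over, level, solder side up, against its stop. Stop the other way: -0.5. Starts between -0.4 and 0.6. Balanced; friction pivot (0.06 N m, about 1.2 N at the edge) stays where it is left.
- near_edge (a point): Middle of the frame's long edge that starts nearer the robot, 50 mm from the axis, at mid-thickness; turns with the frame. Its z axis points out of the component side, which has black chips, cylinders and a white connector up to 14 mm above mid-thickness within 18 mm of the axis, and flat resistors up to 31 mm from it.
- far_edge (a point): Middle of the opposite long edge of the frame, 50 mm from the axis, at mid-thickness; turns with the frame. The solder side (its -z) is flat, with copper strips and solder spots.
- spool: Bystander: upright spool of solder, green flanges 64 mm in diameter, 60 mm high, beside one post of the holder. Origin: centre of underside.
- jar: Bystander: small amber flux jar, 48 mm in diameter, 55 mm high, beside the other post. Origin: centre of underside.
- pump: Bystander: black pen-shaped solder pump, 173 mm long along its y, 22 mm thick, lying behind the holder. Origin: on the bench under its middle.
- pliers: Bystander: blue-handled pliers, about 145 mm long along their y, 12 mm high, lying between robot and holder. Origin: on the bench under their middle.
- meter: Bystander: grey multimeter lying flat, 85 x 170 x 44 mm, left of the holder. Origin: centre of underside.
- tray: Bystander: grey divided parts tray, 120 x 170 x 35 mm, right of the holder. Origin: centre of underside.
- mug: Bystander: white mug, 80 mm in diameter without its handle, 90 mm high, at the left. Origin: centre of underside.
Things that resemble listed ones, but are neither listed nor needed, are in the scene too. Of the things that look like the holder, the largest one is meant.

How it is judged:
On the way:
1. the board is pushed on past upright: it is seen between 57 and 126 degrees for at least 0.1 s (not flung over) (value of joint board between 1 and 2.2 rad), for 0.1 s.
At the end, for the whole second after the job is handed in: The board is turned right over, solder side up, within 8 degrees of level (joint above 3.0 rad) and at rest; the holder stands flat within 30 mm of where it was; every other thing is within 30 mm of where it was (value of joint board above 3 rad and velocity of joint board between -0.05 and 0.05 rad/s and linear speed of holder below 0.01 m/s and distance of each of holder, spool, jar, pump, pliers, meter, tray, mug from where it was at the start of the episode below 0.03 m and angle between holder's own z axis and vertical below 0.1 rad and height (world z) of holder below 0.01 m); the robot touches nothing.
It fails at once if the holder is lifted (10 mm), tipped (0.1 rad) or shoved more than 30 mm (distance of holder from where it was at the start of the episode above 0.03 m or angle between holder's own z axis and vertical above 0.1 rad or height (world z) of holder above 0.01 m).
It fails at once if another thing on the bench is lifted, knocked over or moved more than 30 mm (distance of any of spool, jar, pump, pliers, meter, tray, mug from where it was at the start of the episode above 0.03 m).
It also fails if it takes over 48 s, if anything falls off the work surface, if the arm or the gripper's body presses on something with over 40 N, if the wrist force passes 120 N, or if a joint passes its speed limit or range.

### The arm

A 6-joint arm with a two-finger parallel gripper is mounted at the origin on the work surface. World frame = base frame: x ahead of the robot, y to its left, z up, the work surface at z = 0. Lengths are in m, angles in rad, forces in N, time in s.
With the tool pointing down it reaches from about 0.35 to 0.775 m from the base axis. Payload 5.5 kg.
Tool frame: the origin (TCP) lies midway between the tips of the shut fingers; the grasp point (between the pads) lies 19 mm behind it; z points along the fingers, y is the line along which they close (so a half turn about z gives the same grasp; the last joint's range is limited). The gripper opens to 85 mm and grips with 20 to 120 N. Pads are 22 mm wide; open, the fingers measure 114 mm over their backs; the gripper's body (76 mm by 85 mm) begins 54 mm behind the grasp point. The pads swing forward as they close: fully open they stand 13 mm farther back than shut.
Start: joints at [0.964, 0.313, 0.046, 1.304, 0, 1.431], TCP at [0.259, 0.514, 0.231] pointing down, gripper open.
Joint ranges: [-2.76, 2.76], [-0.86, 1.69], [-1.03, 1.26], [-2.2, 2.34], [-1.47, 1.5], [-3.14, 3.14]. Speed limits (rad/s): [2.57, 2.57, 3.14, 3.14, 3.14, 3.14].

### API

Orientations are given as a unit quaternion [w, x, y, z].
In Python, from workcell import env gives the robot as it stands. The module is installed in compiled form; this text tells all that it offers.
- The arm moves only by the tool servo_tool, never from a script. Its argument "increments" is a list of rows, each an object of numbers: "grip": the closure, from 0 (fully open) to 1 (shut); "x", "y", "z": the shift along the tool's x, y, z in mm; "roll": the turn about the tool's z in degrees. In form: [{"grip": .., "x": .., "y": .., "z": .., "roll": ..}, ...]. A call has 1 to 5 rows; each row shifts and turns the commanded pose from where the row before left it, along the tool's axes as they then stand; what a row does not reach is not made up. A row lasts 1/12 s, in which the tool goes at most 41.7 mm and 7.16 degrees, less where a joint would pass 70% of its speed; a pose out of reach is approached as far as the arm can. A call is refused whole if a number of a shift passes 41.7 or a number of a turn 7.16, either way. A call with a gripper value outside its range is refused whole. The fingers move at their own pace and stop on an object; "grip_force" is the grip in N (left out, the last holds). Time passes only in rows, so rows that do not move let the fingers close. It gives the time, the measured TCP pose, the force, the opening and the grip force at its end, in the units of the state.
- env.get_state(): the state, without advancing time (a new reading comes with each control period).
- env.read_camera(name): name is "scene" or "top" or "wrist"; returns the picture (420x560x3 uint8, red, green, blue); there is no depth.
- env.get_calibration(name): a dict with "vertical_fov" (degrees; the focal length in pixels is half the picture's height over the tangent of half this angle, whatever the lens; pixels are square), "cx", "cy" (the principal point, pixels), "rvec" (rotation vector, rad) and "tvec" (3), from world to camera coordinates, as OpenCV has them; the wrist camera has in their place "tool_from_camera" (4x4, takes a point from camera to tool coordinates, whose origin is the TCP and whose axes are the flange's). Camera axes: x right, y down, z forward; pixel columns grow to the right and rows downward; lengths in m; the calibration is good to about 2 mm. A picture is of the moment at which its call begins: read the wrist's pose just before it. get_calibration takes no time and is no camera call.
- env.hand_in(): hands the job in; it is judged then, once.
The state is a dict: "clock": time; "joint_pos": joint angles; "qvel": joint speeds; "tau": joint torques, N m; "tcp_pos": TCP position; "orientation": TCP orientation; "wrist_force": force on the tool from outside, world axes, zero at the start; "ft_torque": the same for the moment, N m; "finger_gap": finger opening in m; "grip_force": force on a finger pad.
Only numpy, scipy, OpenCV 4.12 (cv2) and the standard library are available. Lean on these libraries where they do the work, as an engineer would, in place of code of your own. Each camera call takes 0.05 s, during which the arm holds its last target. There are 200 camera calls.

## Working session

There is one attempt and no reset: what is moved stays moved. The work goes in short steps, Python scripts to look and compute and a tool call to move; the robot and the scene stay as the last step left them, time stands still between calls to the robot, and variables do not carry over. Pictures are saved under pics/ and viewed, at most 10 in all, crops included, and the job is handed in when it is done.

Besides the shell and the picture viewer there is one more tool, called after "Call:" by a JSON object that holds its "fn" and its "kwargs". servo_tool: Moves the arm, as the interface text tells. Its arguments: {"type":"object","properties":{"increments":{"type":"array"},"grip_force":{"type":"number"}},"required":["increments"]}

```bash
mkdir -p pics
python3 - <<'E'
from workcell import env
import cv2
s=env.get_state();print({k:s[k] for k in('clock','tcp_pos','orientation','finger_gap')})
for n in("scene","top"):
    cv2.imwrite(f"pics/{n}0.png",cv2.cvtColor(env.read_camera(n),cv2.COLOR_RGB2BGR));print(env.get_calibration(n))
print(env.get_calibration("wrist"))
E
```

```text
{'clock': 0.0, 'tcp_pos': array([0.25845423, 0.51303006, 0.23038264]), 'orientation': array([-3.55847835e-04,  2.31302270e-01,  9.72881463e-01, -8.90059970e-04]), 'finger_gap': 0.08555098069665489}
{'vertical_fov': 45.039249972874714, 'cx': 278.4227419303996, 'cy': 213.7832854015759, 'rvec': array([ 1.47326274,  2.13404473, -0.86090317]), 'tvec': array([ 0.16374133, -0.30173486,  1.78612567])}
{'vertical_fov': 45.538766725057314, 'cx': 283.5670515008484, 'cy': 210.67399574058635, 'rvec': array([ 2.18124225, -2.19256818,  0.05824913]), 'tvec': array([0.03063336, 0.53772779, 1.44070419])}
{'vertical_fov': 65.26290817099483, 'cx': 278.10675829841824, 'cy': 212.4336825813244, 'tool_from_camera': array([[-6.32354920e-04, -9.54183370e-01, -2.99221818e-01,
         7.59620854e-02],
       [ 9.99998912e-01, -1.00214440e-03,  1.08239196e-03,
         1.63364601e-03],
       [-1.33266388e-03, -2.99220808e-01,  9.54182966e-01,
        -1.41805722e-01],
       [ 0.00000000e+00,  0.00000000e+00,  0.00000000e+00,
         1.00000000e+00]])}
```

View pics/scene0.png

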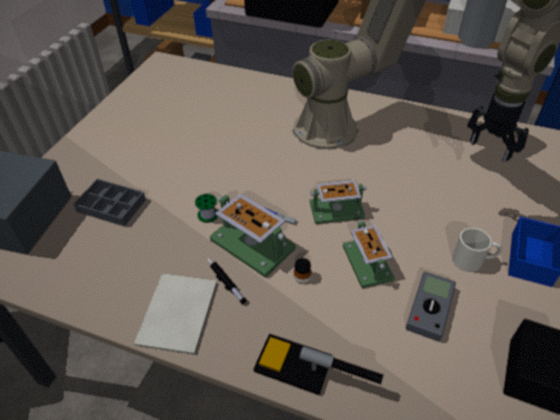

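View pics/top0.png

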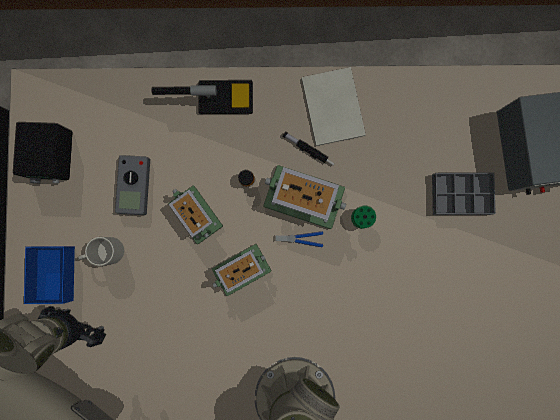

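The scene view shows the large holder at about (252,235). The top view shows it at (305,196), with the jar at (246,178), the spool at (364,216), the pliers at (300,239) and the pump at (307,149). The smaller look-alikes are at (195,214) and (240,270). Next I'll enlarge both views around the holder.

Run:
```python
import cv2,numpy as np
a=cv2.imread("pics/top0.png")[140:260,230:390];b=cv2.imread("pics/scene0.png")[175:295,180:340]
cv2.imwrite("pics/crop0.png",np.vstack([cv2.resize(x,(400*1,300),interpolation=2) for x in(a,b)]) if 0 else cv2.resize(a,(800,600),interpolation=2))
cv2.imwrite("pics/crop1.png",cv2.resize(b,(800,600),interpolation=2))
```

```text
(no output)
```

View pics/crop0.png

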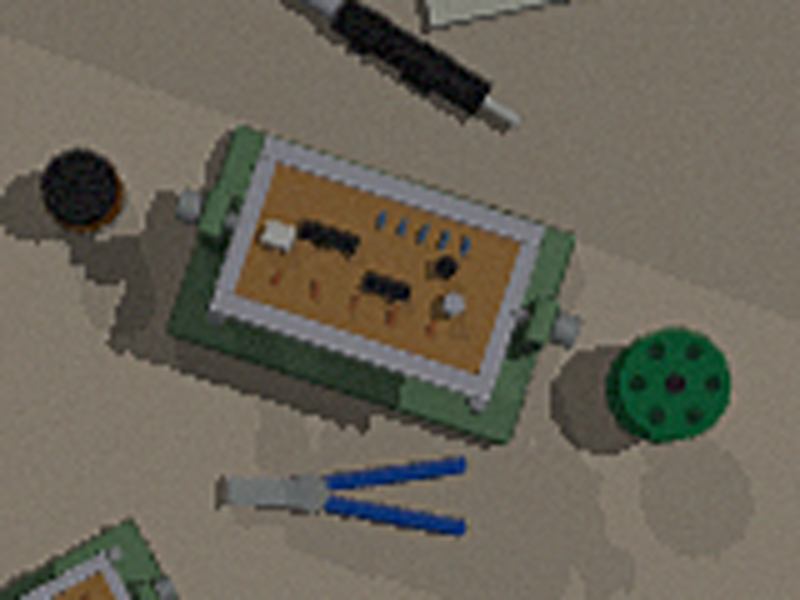

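View pics/crop1.png

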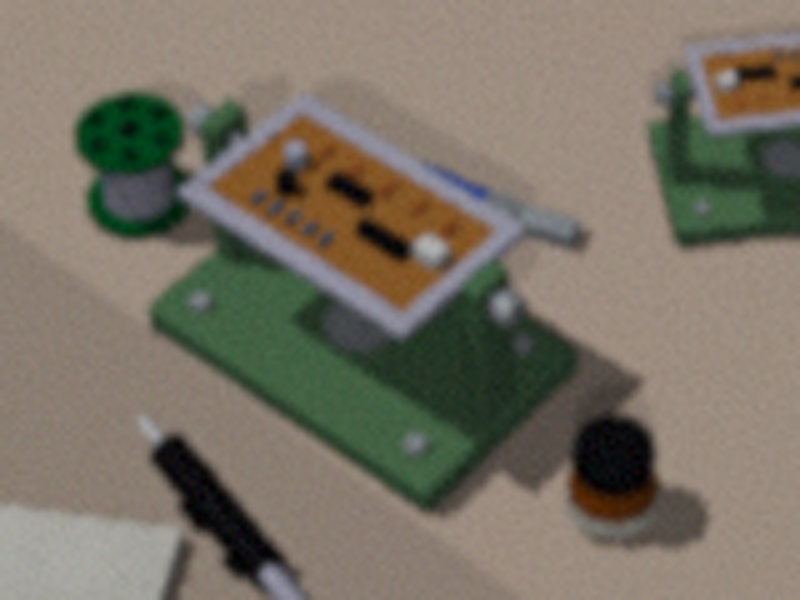

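```bash
cat > h.py <<'E'
import numpy as np,cv2
from workcell import env
def proj(n,P):
    c=env.get_calibration(n);f=210/np.tan(np.radians(c['vertical_fov']/2))
    K=np.array([[f,0,c['cx']],[0,f,c['cy']],[0,0,1.]])
    return cv2.projectPoints(np.array(P,float).reshape(-1,1,3),c['rvec'],c['tvec'],K,None)[0][:,0]
def ray(n,uv,z):
    c=env.get_calibration(n);f=210/np.tan(np.radians(c['vertical_fov']/2))
    R=cv2.Rodrigues(c['rvec'])[0];o=-R.T@c['tvec'];d=R.T@np.array([(uv[0]-c['cx'])/f,(uv[1]-c['cy'])/f,1])
    return (o+d*(z-o[2])/d[2])[:2]
def model(p):
    x,y,w,t=p;c,s=np.cos(w),np.sin(w);R=np.array([[c,-s,0],[s,c,0],[0,0,1]])
    F=[[-a*.05*np.cos(t),b*.08,.115-a*.05*np.sin(t)] for a,b in((-1,1),(-1,-1),(1,-1),(1,1))]
    B=[[a*.065,b*.105,.022] for a,b in((1,1),(1,-1),(-1,-1),(-1,1))]
    T=lambda P:np.array(P)@R.T+[x,y,0]
    return T(F),T(B)
E
python3 - <<'E'
from h import *
from scipy.optimize import least_squares
top=lambda P:np.array(P)/5+[230,140]
sc=lambda P:np.array(P)/5+[180,175]
tF=top([(263,135),(545,228),(490,403),(212,305)]);tB=top([(245,127),(575,233),(505,443),(170,333)])
sF=sc([(400,338),(180,190),(305,97),(527,225)]);sB=sc([(430,495),(152,308)])
def r(p):
    F,B=model(p)
    return np.concatenate([(proj('top',F)-tF).ravel(),(proj('top',B)-tB).ravel(),(proj('scene',F)-sF).ravel(),(proj('scene',B[:2])-sB).ravel()])
s=least_squares(r,[.6,0,-.3,.1],loss='soft_l1');print(s.x,np.abs(s.fun).max(),np.round(r(s.x),1))
for n,u,z in(('jar',(80,190),.055),('spool',(670,385),.06),('pl1',(220,495),.01),('pl2',(465,465),.01),('pl3',(465,527),.01),('pump1',(520,120),.015),('pump0',(280,0),.015)):print(n,ray('top',top([u])[0],z))
st=env.get_state();print(st['clock'])
E
```

```text
[ 0.57891737 -0.03105154 -0.32411247  0.02814253] 2.5084115650572585 [ 0.1 -0.2 -0.4 -0.6 -0.9 -0.6 -1.2  0.6 -2.5 -1.4  0.  -0.1  0.3  0.3
 -1.6 -0.3  0.3 -1.  -0.9 -0.3 -0.4 -1.3 -0.1 -0.3 -0.8 -1.2 -1.8 -1.8]
jar [0.62934664 0.13410454]
spool [ 0.51613174 -0.19917801]
pl1 [0.4556791  0.05620076]
pl2 [ 0.47243411 -0.08675872]
pl3 [ 0.43636599 -0.08640783]
pump1 [ 0.67416175 -0.12057625]
pump0 [0.74613026 0.01967477]
0.1
```

Call:
{"fn": "servo_tool", "kwargs": {"increments": [{"grip": 1, "x": 0, "y": 0, "z": 0, "roll": -4.1}, {"grip": 1, "x": 0, "y": 0, "z": 0, "roll": -4.1}, {"grip": 1, "x": -26.5, "y": -25.9, "z": 0, "roll": 0}, {"grip": 1, "x": -26.5, "y": -25.9, "z": 0, "roll": 0}, {"grip": 1, "x": -26.5, "y": -25.9, "z": 0, "roll": 0}]}}

```text
clock: 0.52
tcp_pos: [0.3092, 0.4136, 0.2306]
orientation: [-0.0, 0.16, 0.987, -0.0]
wrist_force: [1.0, -0.7, -0.0]
finger_gap: 0.0254
grip_force: 0.0
```

Call:
{"fn": "servo_tool", "kwargs": {"increments": [{"grip": 1, "x": -26.5, "y": -25.9, "z": 0, "roll": 0}, {"grip": 1, "x": -26.5, "y": -25.9, "z": 0, "roll": 0}, {"grip": 1, "x": -26.5, "y": -25.9, "z": 0, "roll": 0}, {"grip": 1, "x": -26.5, "y": -25.9, "z": 0, "roll": 0}, {"grip": 1, "x": -26.5, "y": -25.9, "z": 0, "roll": 0}]}}

```text
clock: 0.93
tcp_pos: [0.394, 0.2479, 0.2311]
orientation: [-0.0, 0.161, 0.987, -0.0]
wrist_force: [0.2, 0.8, 0.4]
finger_gap: -0.0001
grip_force: 0.0
```

Call:
{"fn": "servo_tool", "kwargs": {"increments": [{"grip": 1, "x": -26.5, "y": -25.9, "z": 0, "roll": 0}, {"grip": 1, "x": -26.5, "y": -25.9, "z": 0, "roll": 0}, {"grip": 1, "x": -26.5, "y": -25.9, "z": 0, "roll": 0}, {"grip": 1, "x": -26.5, "y": -25.9, "z": 0, "roll": 0}, {"grip": 1, "x": 0, "y": 0, "z": 0, "roll": 0}]}}

```text
clock: 1.35
tcp_pos: [0.4641, 0.1127, 0.2308]
orientation: [0.001, 0.164, 0.986, -0.001]
wrist_force: [-0.4, -0.5, 0.4]
finger_gap: -0.0002
grip_force: 0.0
```

```bash
cat >> h.py <<'E'
def hold():
    s=env.get_state();d=s['tcp_pos']-[.579,-.031,0];c,q=np.cos(-.324),np.sin(-.324)
    w,x,y,z=s['orientation'];yaw=np.degrees(2*np.arctan2(y,x))
    print('t',s['clock'],'holder xyz mm',np.round([(c*d[0]+q*d[1])*1e3,(-q*d[0]+c*d[1])*1e3,d[2]*1e3],1),'toolx heading',yaw,'F',np.round(s['wrist_force'],1),s['finger_gap'])
E
python3 -c "
from h import *;hold()"
```

```text
t 1.35 holder xyz mm [-154.7   99.7  230.8] toolx heading 161.06435105422713 F [-0.4 -0.5  0.4] -0.00019602253461500145
```

Call:
{"fn": "servo_tool", "kwargs": {"increments": [{"grip": 1, "x": -25.5, "y": -25, "z": 0, "roll": 0}, {"grip": 1, "x": -25.5, "y": -25, "z": 0, "roll": 0}, {"grip": 1, "x": -25.5, "y": -25, "z": 0, "roll": 0}, {"grip": 1, "x": -25.5, "y": -25, "z": 0, "roll": 0}, {"grip": 1, "x": 0, "y": 0, "z": 0, "roll": 0}]}}

```text
clock: 1.77
tcp_pos: [0.5289, -0.0142, 0.2305]
orientation: [0.001, 0.164, 0.987, -0.001]
wrist_force: [0.7, 0.2, -0.3]
finger_gap: -0.0002
grip_force: 0.0
```

Call:
{"fn": "servo_tool", "kwargs": {"increments": [{"grip": 1, "x": 0, "y": 0, "z": 30, "roll": 0}, {"grip": 1, "x": 0, "y": 0, "z": 30, "roll": 0}, {"grip": 1, "x": 0, "y": 0, "z": 30, "roll": 0}, {"grip": 1, "x": 0, "y": 0, "z": 0, "roll": 0}]}}

```text
clock: 2.1
tcp_pos: [0.5217, -0.0083, 0.1354]
orientation: [-0.005, 0.161, 0.987, 0.0]
wrist_force: [-1.7, 1.1, 0.2]
finger_gap: -0.0003
grip_force: 0.0
```

```bash
python3 -c "
from h import *;hold()
b=env.read_camera('scene')[155:275,180:340,::-1];t=env.read_camera('wrist')[:,:,::-1]
cv2.imwrite('pics/a.png',np.hstack([cv2.resize(b,(400,300),interpolation=2),cv2.resize(t,(400,300))]))"
```

```text
t 2.1 holder xyz mm [-61.6   3.3 135.4] toolx heading 161.45410881873713 F [-1.7  1.1  0.2] -0.0003105800142977791
```

View pics/a.png

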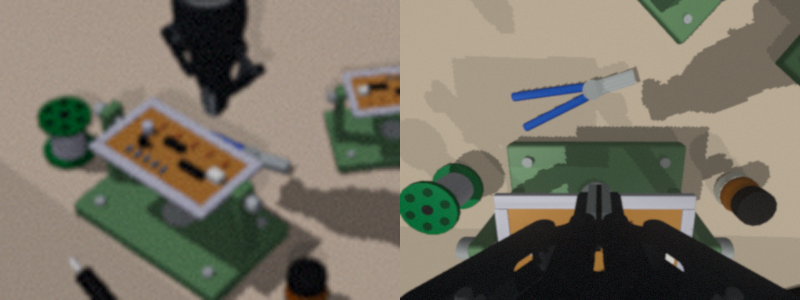

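The scene half of the picture shows the shut fingers at (212,105), just robotward of the near edge. The wrist half shows the tips at (598,190), centred along the edge. I'll shift about 11 mm inward before pressing.

Call:
{"fn": "servo_tool", "kwargs": {"increments": [{"grip": 1, "x": -11, "y": -3, "z": 0, "roll": 0}, {"grip": 1, "x": 0, "y": 0, "z": 0, "roll": 0}, {"grip": 1, "x": 0, "y": 0, "z": 0, "roll": 0}]}}

```text
clock: 2.45
tcp_pos: [0.538, -0.0164, 0.1433]
orientation: [0.002, 0.161, 0.987, -0.0]
wrist_force: [-0.3, -0.7, -0.1]
finger_gap: 0.0
grip_force: 0.0
```

```bash
python3 -c "
from h import *;hold()"
```

```text
t 2.45 holder xyz mm [-43.5   0.8 143.3] toolx heading 161.43619584477892 F [-0.3 -0.7 -0.1] 4.22727343575806e-05
```

Call:
{"fn": "servo_tool", "kwargs": {"increments": [{"grip": 1, "x": 6, "y": 0, "z": 10, "roll": 0}, {"grip": 1, "x": 0, "y": 0, "z": 8, "roll": 0}, {"grip": 1, "x": 0, "y": 0, "z": 0, "roll": 0}]}}

```text
clock: 2.7
tcp_pos: [0.5294, -0.0138, 0.1225]
orientation: [-0.001, 0.161, 0.987, 0.0]
wrist_force: [0.1, -0.1, 0.6]
finger_gap: 0.0
grip_force: 0.0
```

```bash
python3 -c "
from h import *;hold()"
```

```text
t 2.7 holder xyz mm [-52.5   0.5 122.5] toolx heading 161.4570171113572 F [ 0.1 -0.1  0.6] 2.0665041555492174e-05
```

Call:
{"fn": "servo_tool", "kwargs": {"increments": [{"grip": 1, "x": 0, "y": 0, "z": 6, "roll": 0}, {"grip": 1, "x": 0, "y": 0, "z": 6, "roll": 0}, {"grip": 1, "x": 0, "y": 0, "z": 6, "roll": 0}, {"grip": 1, "x": -1, "y": 0, "z": 5, "roll": 0}, {"grip": 1, "x": -2, "y": 0, "z": 4, "roll": 0}]}}

```text
clock: 3.12
tcp_pos: [0.5329, -0.0149, 0.0958]
orientation: [-0.0, 0.161, 0.987, 0.0]
wrist_force: [0.1, 0.7, 2.2]
finger_gap: -0.0001
grip_force: 0.8
```

Call:
{"fn": "servo_tool", "kwargs": {"increments": [{"grip": 1, "x": -2, "y": 0, "z": 4, "roll": 0}, {"grip": 1, "x": -3, "y": 0, "z": 3, "roll": 0}, {"grip": 1, "x": -3, "y": 0, "z": 3, "roll": 0}, {"grip": 1, "x": 0, "y": 0, "z": 0, "roll": 0}]}}

```text
clock: 3.45
tcp_pos: [0.5403, -0.0175, 0.0852]
orientation: [-0.001, 0.161, 0.987, 0.0]
wrist_force: [-0.2, 0.7, 0.2]
finger_gap: -0.0001
grip_force: 0.0
```

```bash
python3 -c "
from h import *;hold()
b=env.read_camera('scene')[155:275,180:340,::-1];t=env.read_camera('wrist')[:,:,::-1]
cv2.imwrite('pics/b.png',np.hstack([cv2.resize(b,(400,300),interpolation=2),cv2.resize(t,(400,300))]))"
```

```text
t 3.45 holder xyz mm [-41.    0.5  85.2] toolx heading 161.4480829286717 F [-0.2  0.7  0.2] -0.00011028686286887895
```

View pics/b.png

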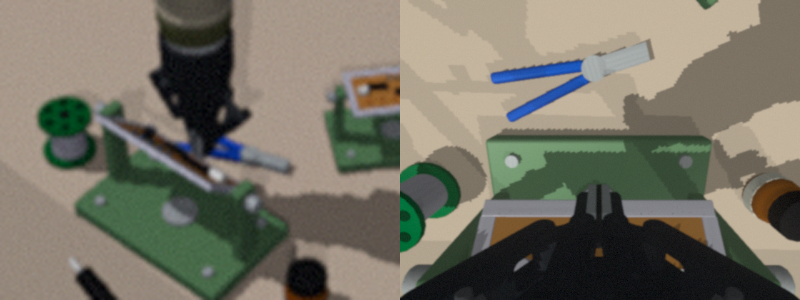

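The board now leans about 45–50°, with the upper edge at (100–210, 105–185) in the scene half. I'll push a little further, then go up and over to the far side.

Call:
{"fn": "servo_tool", "kwargs": {"increments": [{"grip": 1, "x": -3, "y": 0, "z": 3, "roll": 0}, {"grip": 1, "x": -3, "y": 0, "z": 3, "roll": 0}, {"grip": 1, "x": 0, "y": 0, "z": 0, "roll": 0}, {"grip": 1, "x": 6, "y": 0, "z": -20, "roll": 0}, {"grip": 1, "x": 0, "y": 0, "z": -40, "roll": 0}]}}

```text
clock: 3.97
tcp_pos: [0.5363, -0.0167, 0.1361]
orientation: [-0.005, 0.161, 0.987, 0.0]
wrist_force: [-0.7, 0.4, -0.1]
finger_gap: -0.0002
grip_force: 0.0
```

Call:
{"fn": "servo_tool", "kwargs": {"increments": [{"grip": 1, "x": 0, "y": 0, "z": -40, "roll": 0}, {"grip": 1, "x": 0, "y": 0, "z": -20, "roll": 0}, {"grip": 1, "x": 0, "y": 0, "z": 0, "roll": 0}, {"grip": 1, "x": -30, "y": 0, "z": 0, "roll": 0}, {"grip": 1, "x": -30, "y": 0, "z": 0, "roll": 0}]}}

```text
clock: 4.38
tcp_pos: [0.5973, -0.0363, 0.2008]
orientation: [0.0, 0.161, 0.987, 0.0]
wrist_force: [1.5, -0.1, -0.3]
finger_gap: -0.0001
grip_force: 0.0
```

Call:
{"fn": "servo_tool", "kwargs": {"increments": [{"grip": 1, "x": -30, "y": 0, "z": 0, "roll": 0}, {"grip": 1, "x": -20, "y": 0, "z": 0, "roll": 0}, {"grip": 1, "x": 0, "y": 0, "z": 0, "roll": 0}, {"grip": 1, "x": 0, "y": 0, "z": 0, "roll": 0}]}}

```text
clock: 4.72
tcp_pos: [0.6451, -0.0528, 0.1984]
orientation: [-0.001, 0.161, 0.987, 0.0]
wrist_force: [-0.4, 0.1, -0.2]
finger_gap: -0.0002
grip_force: 0.0
```

```bash
python3 -c "
from h import *;hold();print(env.get_state()['joint_pos'])"
```

```text
t 4.7167 holder xyz mm [ 69.6   0.3 198.4] toolx heading 161.42233138407533 F [-0.4  0.1 -0.2] -0.0002479505863520953
[-2.05688662e-01  4.67907114e-01  1.94978705e-01  1.29988919e+00
  1.09630860e-04  1.18552712e-01]
```

Call:
{"fn": "servo_tool", "kwargs": {"increments": [{"grip": 1, "x": 0, "y": 0, "z": 25, "roll": 0}, {"grip": 1, "x": 0, "y": 0, "z": 25, "roll": 0}, {"grip": 1, "x": 10, "y": 0, "z": 0, "roll": 0}, {"grip": 1, "x": 8, "y": 0, "z": 0, "roll": 0}, {"grip": 1, "x": 8, "y": 0, "z": 0, "roll": 0}]}}

```text
clock: 5.13
tcp_pos: [0.6187, -0.0436, 0.1502]
orientation: [-0.0, 0.161, 0.987, 0.0]
wrist_force: [-0.5, 0.3, -0.0]
finger_gap: 0.0002
grip_force: 0.0
```

Call:
{"fn": "servo_tool", "kwargs": {"increments": [{"grip": 1, "x": 8, "y": 0, "z": 0, "roll": 0}, {"grip": 1, "x": 7, "y": 0, "z": 0, "roll": 0}, {"grip": 1, "x": 7, "y": 0, "z": 0, "roll": 0}, {"grip": 1, "x": 7, "y": 0, "z": 0, "roll": 0}, {"grip": 1, "x": 0, "y": 0, "z": 0, "roll": 0}]}}

```text
clock: 5.55
tcp_pos: [0.5913, -0.0343, 0.1509]
orientation: [-0.0, 0.161, 0.987, 0.0]
wrist_force: [-0.8, 0.1, -0.3]
finger_gap: 0.0001
grip_force: 0.0
```

```bash
python3 -c "
from h import *;hold()
b=env.read_camera('scene')[155:275,180:340,::-1];t=env.read_camera('top')[140:260,230:390,::-1]
cv2.imwrite('pics/c.png',np.hstack([cv2.resize(b,(400,300),interpolation=2),cv2.resize(t,(400,300),interpolation=2)]))"
```

```text
t 5.55 holder xyz mm [ 12.7   0.7 150.9] toolx heading 161.47629516046524 F [-0.8  0.1 -0.3] 0.00012417163054412452
```

View pics/c.png

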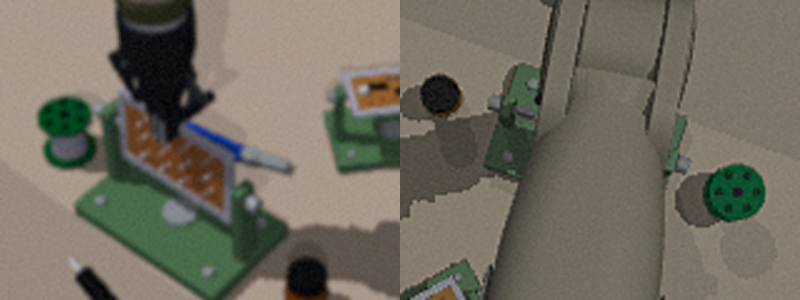

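The board stands roughly upright, with its solder side visible at (125–235, 95–215) and the fingers behind its upper edge at (165,135). I'll carry on over and down.

Call:
{"fn": "servo_tool", "kwargs": {"increments": [{"grip": 1, "x": 7, "y": 0, "z": 0, "roll": 0}, {"grip": 1, "x": 6, "y": 0, "z": 0, "roll": 0}, {"grip": 1, "x": 6, "y": 0, "z": 0, "roll": 0}, {"grip": 1, "x": 6, "y": 0, "z": 2, "roll": 0}, {"grip": 1, "x": 5, "y": 0, "z": 5, "roll": 0}]}}

```text
clock: 6.07
tcp_pos: [0.5639, -0.0253, 0.1438]
orientation: [0.0, 0.161, 0.987, 0.0]
wrist_force: [1.0, 0.4, 1.7]
finger_gap: -0.0002
grip_force: 1.1
```

Call:
{"fn": "servo_tool", "kwargs": {"increments": [{"grip": 1, "x": 5, "y": 0, "z": 5, "roll": 0}, {"grip": 1, "x": 4, "y": 0, "z": 6, "roll": 0}, {"grip": 1, "x": 3, "y": 0, "z": 6, "roll": 0}, {"grip": 1, "x": 2, "y": 0, "z": 4, "roll": 0}, {"grip": 1, "x": 0, "y": 0, "z": 0, "roll": 0}]}}

```text
clock: 6.48
tcp_pos: [0.5494, -0.0205, 0.1209]
orientation: [-0.002, 0.161, 0.987, 0.0]
wrist_force: [-0.8, 0.2, -0.3]
finger_gap: 0.0003
grip_force: 0.0
```

```bash
python3 -c "
from h import *;hold()
b=env.read_camera('scene')[155:275,180:340,::-1];t=env.read_camera('wrist')[:,:,::-1]
cv2.imwrite('pics/d.png',np.hstack([cv2.resize(b,(400,300),interpolation=2),cv2.resize(t,(400,300),interpolation=2)]))"
```

```text
t 6.4833 holder xyz mm [-31.4   0.5 120.9] toolx heading 161.46270123704392 F [-0.8  0.2 -0.3] 0.0003198365622671641
```

View pics/d.png

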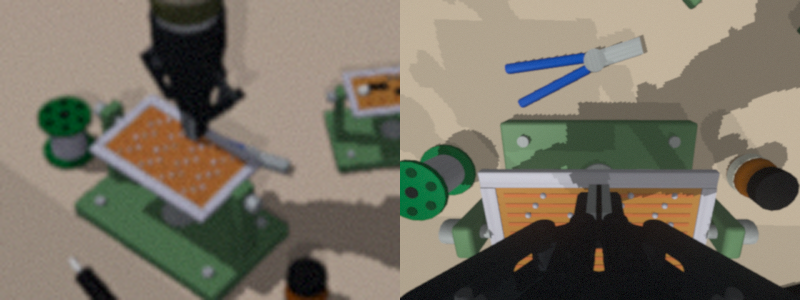

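The solder side now faces up at (170,160) and the board is almost level. I'll press gently until it meets the stop.

Call:
{"fn": "servo_tool", "kwargs": {"increments": [{"grip": 1, "x": 6, "y": 0, "z": 0, "roll": 0}, {"grip": 1, "x": 0, "y": 0, "z": 2, "roll": 0}, {"grip": 1, "x": 0, "y": 0, "z": 2, "roll": 0}, {"grip": 1, "x": 0, "y": 0, "z": 0, "roll": 0}]}}

```text
clock: 6.92
tcp_pos: [0.5448, -0.0189, 0.1181]
orientation: [-0.0, 0.161, 0.987, 0.0]
wrist_force: [-0.9, 0.1, 0.5]
finger_gap: 0.0002
grip_force: 0.0
```

Call:
{"fn": "servo_tool", "kwargs": {"increments": [{"grip": 1, "x": 0, "y": 0, "z": 1, "roll": 0}, {"grip": 1, "x": 0, "y": 0, "z": 0, "roll": 0}]}}

```text
clock: 7.08
tcp_pos: [0.5451, -0.019, 0.118]
orientation: [0.0, 0.161, 0.987, 0.0]
wrist_force: [-3.0, 1.2, 5.7]
finger_gap: 0.0001
grip_force: 3.1
```

Force has risen to 5.7 N at z = 118 mm, so the board is level on its stop. Retreating.

Call:
{"fn": "servo_tool", "kwargs": {"increments": [{"grip": 1, "x": 0, "y": 0, "z": -10, "roll": 0}, {"grip": 1, "x": 0, "y": 0, "z": -30, "roll": 0}, {"grip": 1, "x": 0, "y": 0, "z": -40, "roll": 0}, {"grip": 1, "x": 0, "y": 0, "z": -30, "roll": 0}, {"grip": 1, "x": 30, "y": 10, "z": 0, "roll": 0}]}}

```text
clock: 7.5
tcp_pos: [0.528, -0.0031, 0.2348]
orientation: [0.008, 0.163, 0.987, -0.0]
wrist_force: [1.3, 0.5, 2.0]
finger_gap: -0.0
grip_force: 0.0
```

Call:
{"fn": "servo_tool", "kwargs": {"increments": [{"grip": 1, "x": 30, "y": 25, "z": 0, "roll": 0}, {"grip": 1, "x": 30, "y": 25, "z": 0, "roll": 0}, {"grip": 1, "x": 20, "y": 20, "z": 0, "roll": 0}, {"grip": 1, "x": 0, "y": 0, "z": 0, "roll": 0}, {"grip": 1, "x": 0, "y": 0, "z": 0, "roll": 0}]}}

```text
clock: 7.92
tcp_pos: [0.4662, 0.0929, 0.2282]
orientation: [0.001, 0.16, 0.987, 0.0]
wrist_force: [0.4, 0.2, 0.2]
finger_gap: -0.0
grip_force: 0.0
```

```bash
python3 -c "
from h import *;hold()
cv2.imwrite('pics/e.png',np.hstack([cv2.resize(env.read_camera(n)[:,:,::-1][s],(400,300),interpolation=2) for n,s in (('scene',np.s_[155:275,180:340]),('top',np.s_[140:260,230:390]))]))"
```

```text
t 7.9167 holder xyz mm [-146.4   81.5  228.2] toolx heading 161.61921688138924 F [0.4 0.2 0.2] -3.742473026572017e-05
```

View pics/e.png

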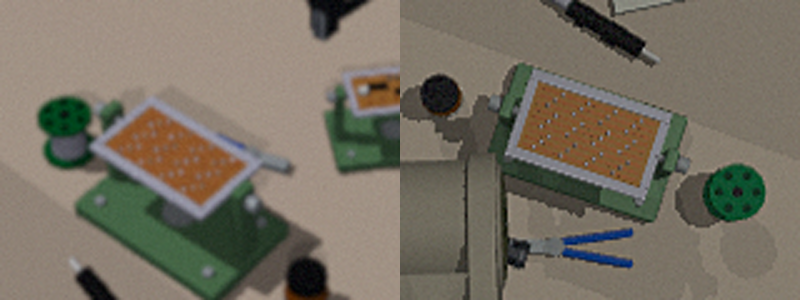

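The solder side is up and level at (170,155), nothing nearby has moved, and the arm is clear.

```bash
python3 -c "
from workcell import env
print(env.hand_in())"
```

```text
the job is handed in; nothing more can be done
None
```

The board is turned over, solder side up and level against its stop, the holder and everything in the last camera view look unmoved, the arm is clear, and I handed the job in at about 8 s; no verdict came back.

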